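Stand a bearing race on edge on the inspection stand

ROBOT

A 6-joint arm with a two-finger parallel gripper is mounted at the origin on a cart in front of the work surface, level with it; the furniture and walls round the work are solid. World frame = base frame: x ahead of the robot, y to its left, z up, the work surface at z = 0. Lengths are in m, angles in rad, forces in N, time in s.
With the tool pointing down it reaches from about 0.3 to 0.775 m from the base axis. Payload 14.6 kg.
Tool frame: the origin (TCP) lies at the very end of the fingers, on their centre line; the grasp point (between the pads) lies 19 mm behind it; z points along the fingers, y is the line along which they close (so a half turn about z gives the same grasp; the last joint's range is limited). The gripper opens to 94 mm and grips with 3 to 60 N. Pads are 16 mm wide; open, the fingers measure 119 mm over their backs; the gripper's body (75 mm by 177 mm) begins 78 mm behind the grasp point.
Start: joints at [1.253, 0.3, 1.521, -0, 1.321, -0.067], TCP at [0.136, 0.533, 0.183] pointing down, gripper open.
Joint ranges: [-3.03, 3.03], [-0.79, 2.21], [0.23, 2.52], [-1.04, 4.18], [0, 3.07], [-2.55, 2.55]. Speed limits (rad/s): [2.22, 2.22, 2.57, 3.14, 3.14, 3.14].

INTERFACE

Orientations are given as [roll, pitch, yaw] about the fixed x, y, z axes, in that order (R = Rz(yaw) Ry(pitch) Rx(roll)).
In Python, from station import ctrl gives the robot as it stands.
- The arm moves only by the tool carry_out, never from a script. Its argument "motion" is text: rows parted by semicolons, each of 7 numbers parted by spaces: the shift along the world's x, y, z in m, then the turn, a rotation vector about the world's x, y, z in degrees, then the closure in counts, from 0 (fully open) to 255 (shut). In form: dx dy dz wx wy wz hand; .... A call has 1 to 20 rows; each row shifts and turns the commanded pose from where the row before left it; what a row does not reach is not made up. A row lasts 1/12 s, in which the tool goes at most 41.7 mm and 7.16 degrees, less where a joint would pass 70% of its speed; a pose out of reach is approached as far as the arm can. A call is refused whole if a number of a shift passes 0.0417 or a number of a turn 7.16, either way. A call with a gripper value outside its range is refused whole. The fingers move at their own pace and stop on an object; "grip_force" is the grip in N (left out, the last holds). Time passes only in rows, so rows that do not move let the fingers close. It gives the time, the measured TCP pose, the force, the opening and the grip force at its end, in the units of the state.
- ctrl.get_obs(): the state, without advancing time (a new reading comes with each control period).
- ctrl.camera(name): name is "scene" or "top" or "wrist"; returns a dict with "pixels" (420x560x3 uint8, red, green, blue), "range_z" (420x560 float32, m along the optical axis (not along the pixel's ray), 0 where there is no reading), "K" (3x3 intrinsics, pixels), "dist" ([k1, k2, p1, p2, k3] as OpenCV has them; the pictures are not rectified), "position" and "attitude" of the camera in the world. Camera axes: x right, y up, looking along -z (the intrinsics and any distortion apply to the point x, -y, -z); pixel columns grow to the right and rows downward; lengths in m; the calibration is good to about 2 mm. A picture is of the moment at which its call begins.
- ctrl.hand_in(): hands the job in; it is judged then, once.
The state is a dict: "time_s": time; "qpos": joint angles; "joint_vel": joint speeds; "tau": joint torques, N m; "ee_pos": TCP position; "eef_rot": TCP orientation; "force": force on the tool from outside, world axes, zero at the start; "moment": the same for the moment, N m; "grip_width": finger opening in m; "grip_force": force on a finger pad.
Only numpy, scipy, OpenCV 4.12 (cv2) and the standard library are available. Lean on these libraries where they do the work, as an engineer would, in place of code of your own. Each camera call takes 0.05 s, during which the arm holds its last target. There are 200 camera calls.

TASK

The plain bearing race lying flat on the cart is to be checked standing on edge. Lean it against the sloped rest, down on the rest's two pegs, and let go of it there; then take it again across its width and stand it upright on the two short bars of the inspection stand, square to the bars and centred on their length, and leave it standing there. Leave the grease tin, the spanner and the crank as they are.

Things in the scene. Friction and masses are not known exactly. Their poses are not given: they have to be found in the camera images.
- race: bare grey steel bearing race, a plain open ring: outside diameter 104 mm, bore about 92 mm at its mouth (wall 5 to 8 mm), 30 mm wide, about 0.3 kg, loose. Both faces alike. It lies flat on the worktop at the start. Origin: centre of one face (the underside at the start); z is the ring's axis, pointing from that face to the other.
- race_center (a point): the centre of the race, 15 mm from the race origin along its z; axes as race
- rest: fixed sloped rest, a 45-degree aluminium lectern on a dark steel base 124 (x) by 104 mm (y). The slope rises towards its +y: up the slope is (0, 0.707, 0.707), out of it (0, -0.707, 0.707). Two steel pegs, 12 mm thick, 56 mm apart along x, stand 26 mm out of the slope near its foot. Origin: in the base's underside, z up; the slope midway between the pegs is at (0, -45, 24) mm.
- rest_seat (a point): the race's centre when it leans flat on the slope and down on both pegs: (0, -20, 71) mm in the rest's frame, same axes. The plate's middle ends 48 mm up the slope from the pegs' line, two side strips (x 38 to 56 mm each side) go on to 75 mm; the seated race reaches 103 mm up, so fingers can take its overhanging top on both faces.
- stand: fixed inspection stand: dark steel base 110 x 86 mm, a post and a crosshead with two short parallel steel bars. The bars lie along the stand's y, 20 mm long (y -10 to +10 mm), 14 mm thick, axes at x = -30 and +30 mm, 75 mm above the worktop. The race stands on edge in the valley between them, overhanging each bar end by 5 mm. Origin: centre of the base's underside, z up.
- stand_seat (a point): where the race's centre is when it stands on both bars, centred: (0, 0, 126) mm in the stand's frame (top of the race then 178 mm above the worktop); axes as stand
- tin: green grease tin with a grey lid, 67 mm across, 38 mm high, a bystander; origin: centre of its underside
- spanner: steel combination spanner 176 mm long, 10 mm high, lying flat, a bystander; origin: centre of its underside, length along its y
- crank: grey steel crank with two upright bosses, 67 x 49 x 50 mm, a bystander; origin: centre of its underside

How it is judged:
By the outcome, as a careful person would: the job done as asked, in the order asked, and still so for the second after the job is handed in, with the robot touching nothing.
It also fails if it takes over 62 s, if anything falls off the work surface, if the arm or the gripper's body presses on something with over 40 N, if the wrist force passes 120 N, or if a joint passes its speed limit or range.

## Working session

There is one attempt and no reset: what is moved stays moved. The work goes in short steps, Python scripts to look and compute and a tool call to move; the robot and the scene stay as the last step left them, time stands still between calls to the robot, and variables do not carry over. Pictures are saved under pics/ and viewed, at most 10 in all, crops included, and the job is handed in when it is done.

Besides the shell and the picture viewer there is one more tool, called as name(argument=value, ...) on one line, values as JSON. carry_out: Moves the arm, as the interface text tells. Its arguments: {"type":"object","properties":{"motion":{"type":"string"},"grip_force":{"type":"number"}},"required":["motion"]}

```bash
ls; mkdir -p pics
cat > h.py <<'E'
import numpy as np,cv2
from station import ctrl
from scipy.spatial.transform import Rotation as R
def cloud(c):
    # world points for every pixel from depth
    h,w=c["range_z"].shape
    u,v=np.meshgrid(np.arange(w),np.arange(h))
    p=cv2.undistortPoints(np.stack([u,v],-1).reshape(-1,1,2).astype(np.float32),c["K"],c["dist"]).reshape(h,w,2)
    z=c["range_z"]
    P=np.stack([p[...,0]*z,-p[...,1]*z,-z],-1)
    A=np.array(c["attitude"],float)
    M=A if A.shape==(3,3) else R.from_euler('xyz',A).as_matrix() if A.size==3 else R.from_quat(A).as_matrix()
    return P@M.T+np.array(c["position"])
E
python3 - <<'E'
from h import *
for n in("scene","top"):
    c=ctrl.camera(n);print(n,c["position"],c["attitude"],c["K"],c["dist"])
    cv2.imwrite(f"pics/{n}.png",c["pixels"][...,::-1]); np.savez(f"{n}.npz",**c)
    print((c["range_z"]>0).mean())
print(ctrl.get_obs())
E
```

```text
pics
scene [ 0.12170071 -0.4660133   0.76207688] [ 0.77311836  0.01347224 -0.72482485] [[481.9465866    0.         274.58582561]
 [  0.         481.9465866  201.7394339 ]
 [  0.           0.           1.        ]] [0.032149 0.       0.       0.       0.      ]
0.9960416666666667
top [0.40450931 0.01396255 1.0486063 ] [ 0.13752242  0.01851766 -1.54676895] [[458.36262337   0.         283.83635871]
 [  0.         458.36262337 211.95400074]
 [  0.           0.           1.        ]] [-0.01038319  0.          0.          0.          0.        ]
0.995922619047619
{'time_s': 0.1, 'qpos': array([ 1.25338993e+00,  3.00403113e-01,  1.52152472e+00,  2.38514132e-05,
        1.32067286e+00, -6.66103473e-02]), 'joint_vel': array([ 0.00149983, -0.00127826, -0.00161837,  0.001348  , -0.00035696,
       -0.00107118]), 'tau': array([ 7.44004956e-05, -5.32637823e+01, -3.53288090e+01,  7.09232851e-02,
        2.34537944e-02, -5.73966099e-05]), 'ee_pos': array([0.13641892, 0.53255179, 0.18244747]), 'eef_rot': array([-3.14058838e+00, -9.01483935e-05,  2.89079065e+00]), 'force': array([-1.46238172, -0.31813053, -0.1975508 ]), 'moment': array([-0.03028352, -0.06392518,  0.07025978]), 'grip_force': 0.0, 'grip_width': 0.09442080258673669}
```

View pics/top.png

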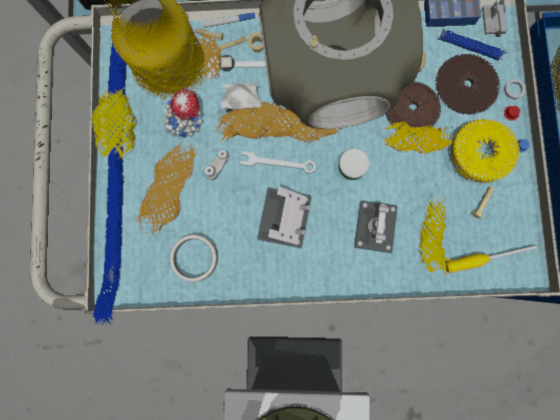

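View pics/scene.png

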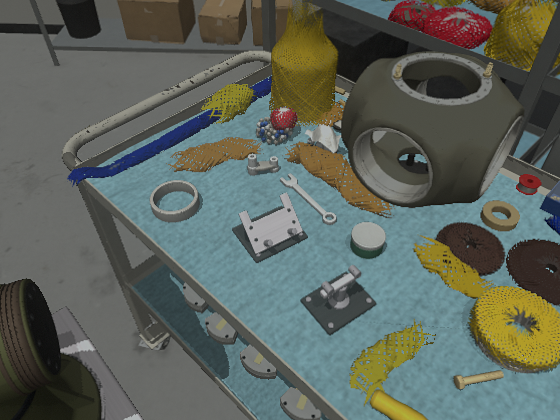

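Top view: race at about (193,258), rest at (285,217), stand at (377,226), spanner (280,160), tin (354,164), crank (216,163).

```bash
cat > m.py <<'E'
from h import *
C={n:dict(np.load(n+".npz")) for n in("scene","top")}
T=cloud(C["top"]);S=cloud(C["scene"])
def box(P,cx,cy,r):
    Q=P.reshape(-1,3);return Q[(abs(Q[:,0]-cx)<r)&(abs(Q[:,1]-cy)<r)]
for n,u,v in(("race",193,235),("rest",285,217),("stand",377,226),("tin",354,164),("span",280,160),("crank",216,163),("table",240,240)):print(n,T[v,u].round(4))
# race: points on the top face z~0.03
c0=T[258,193]
for nm,P in(("top",T),("scene",S)):
    Q=box(P,c0[0],c0[1],.075);q=Q[(Q[:,2]>.024)&(Q[:,2]<.036)]
    (x,y),r=cv2.minEnclosingCircle(q[:,:2].astype(np.float32));print(nm,"race",x,y,r,np.median(q[:,2]),len(q))
# dark bases: mask in top picture
for nm,px in(("top",((285,217),(377,226))),("scene",((270,232),(338,302)))):
    im=C[nm]["pixels"].astype(int);P=dict(top=T,scene=S)[nm]
    dark=(im.max(-1)<95)&(np.ptp(im,axis=-1)<30)
    for (u,v) in px:
        w=P[v,u];m=dark&(abs(P[...,0]-w[0])<.09)&(abs(P[...,1]-w[1])<.09)&(P[...,2]<.03)&(P[...,2]>.003)
        q=P[m];rc=cv2.minAreaRect(q[:,:2].astype(np.float32));print(nm,"base",rc,np.median(q[:,2]),len(q))
    
im=np.concatenate([cv2.resize(C["top"]["pixels"][170:270,240:410],None,fx=4.5,fy=4.5,interpolation=cv2.INTER_CUBIC)])
cv2.imwrite("pics/crop1.png",im[...,::-1])
E
python3 m.py
```

```text
race [0.4885 0.2379 0.0313]
rest [0.5308 0.0329 0.0528]
stand [ 0.5138 -0.1652  0.067 ]
tin [ 0.6563 -0.1194  0.038 ]
span [0.6689 0.0484 0.0122]
crank [0.6569 0.1956 0.0206]
table [0.4819 0.1356 0.0022]
top race 0.4576230049133301 0.2568051517009735 0.07875554263591766 0.0315026323445311 531
scene race 0.45661216974258423 0.2527896463871002 0.07741702347993851 0.028967893435161596 507
top base ((0.5364418029785156, 0.03564559668302536), (0.09966615587472916, 0.11942213028669357), 79.93276977539062) 0.009757490170043459 929
top base ((0.5203914642333984, -0.17132125794887543), (0.08362577110528946, 0.10711470991373062), 83.23074340820312) 0.011656049171800187 1094
scene base ((0.5365771055221558, 0.03457559272646904), (0.10450566560029984, 0.12379363179206848), 80.1949462890625) 0.007840851959855788 814
scene base ((0.5213472247123718, -0.174932599067688), (0.08601576089859009, 0.11451146006584167), 82.65123748779297) 0.010124532956781673 1906
```

View pics/crop1.png

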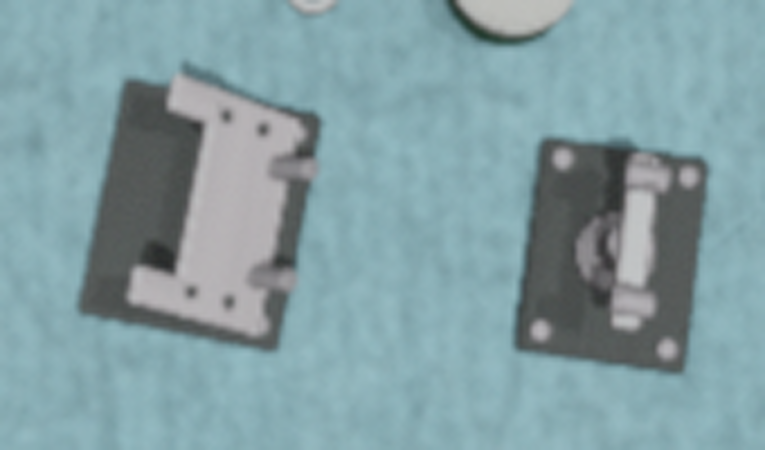

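Crop: rest pegs at (295,168) and (275,278) on the world -y side, slope rising toward +y, yaw about -10°; stand bars at (650,178) and (635,303), yaw about -7°.

```bash
cat > m2.py <<'E'
from m import *
from scipy.optimize import least_squares
print("---")
for nm,P in(("top",T),("scene",S)):
    Q=box(P,.457,.255,.065);q=Q[(Q[:,2]>.025)&(Q[:,2]<.035)][:,:2]
    f=least_squares(lambda p:np.hypot(*(q-p[:2]).T)-p[2],[.457,.255,.05],loss="soft_l1",f_scale=.002);print(nm,"race",f.x,len(q))
    Q=box(P,.521,-.173,.055);q=Q[(Q[:,2]>.072)&(Q[:,2]<.09)];rc=cv2.minAreaRect(q[:,:2].astype(np.float32));print(nm,"bars",rc,q.mean(0),len(q))
    # rest frame residual check of the slope
    Q=box(P,.5365,.035,.07);l=(Q-[.5365,.035,0])@R.from_euler('z',-10,degrees=True).as_matrix()
    k=(l[:,2]>.02)&(abs(l[:,1]+.069-l[:,2])<.015)&(abs(l[:,0])<.06)
    a=np.c_[l[k][:,:2],np.ones(k.sum())];s=np.linalg.lstsq(a,l[k][:,2],rcond=None)[0];print("slope z=ax+by+c",s,k.sum(),"x range",np.percentile(l[k][:,0],[1,99]))
E
python3 m2.py | sed '1,/---/d'
```

```text
top race [0.43989108 0.23777018 0.04778913] 479
top bars ((0.5205942392349243, -0.17196515202522278), (0.019715458154678345, 0.08027432858943939), 82.71674346923828) [ 0.5207767  -0.17149172  0.08012714] 159
slope z=ax+by+c [0.00248989 0.9011831  0.0568011 ] 1051 x range [-0.0546155   0.05504811]
scene race [0.43920461 0.23501723 0.04722443] 396
scene bars ((0.5196592211723328, -0.17351195216178894), (0.021564312279224396, 0.07316474616527557), 83.0557632446289) [ 0.51782932 -0.17404895  0.07946926] 202
slope z=ax+by+c [3.80682120e-04 9.28674637e-01 5.63282558e-02] 1358 x range [-0.05477219  0.05442015]
```

carry_out(motion="0.04 -0.03 0 0 0 4 120; 0.04 -0.03 0 0 0 0 120;0.04 -0.03 0 0 0 0 120;0.04 -0.03 0 0 0 0 120;0.04 -0.03 0 0 0 0 120;0.04 -0.03 0 0 0 0 120; 0.04 -0.025 0 0 0 0 120; 0.03 -0.01 0 0 0 0 120;0 0 0 0 0 0 120")

```text
time_s: 0.85
ee_pos: [0.4058, 0.3482, 0.1825]
eef_rot: [-3.141, 0.0, 2.956]
force: [-0.2, 0.3, -0.3]
grip_width: 0.05
grip_force: 0.0
```

```bash
cat > m3.py <<'E'
from m import *
print("---")
for nm,P in(("top",T),("scene",S)):
    Q=box(P,.5365,.035,.08);l=(Q-[.5365,.035,0])@R.from_euler('z',-10,degrees=True).as_matrix()
    k=(l[:,2]>.02)&(abs(l[:,0])<.06);l=l[k]
    h=l[:,2]-l[:,1];n,b=np.histogram(h,np.arange(.03,.09,.004));print(nm,dict(zip(b.round(3),n)))
    m=abs(h-.058)<.008;print("plate z at 1%,99%",np.percentile(l[m][:,2],[1,99]),np.median(h[m]))
    # pegs: points sticking out
    p=l[(h>.075)&(h<.12)];L=p[p[:,0]<0];G=p[p[:,0]>0];print("pegs",np.median(L,0),np.median(G,0),len(L),len(G))
E
python3 m3.py | sed '1,/---/d'
python3 - <<'E'
from h import *
c=ctrl.camera("wrist");np.savez("w1.npz",**c);cv2.imwrite("pics/w1.png",c["pixels"][...,::-1])
P=cloud(c).reshape(-1,3);print(c["position"],c["attitude"])
q=P[(P[:,2]>.025)&(P[:,2]<.035)&(abs(P[:,0]-.44)<.07)&(abs(P[:,1]-.2365)<.07)][:,:2].astype(np.float32)
print(len(q),cv2.minEnclosingCircle(q),q.min(0),q.max(0))
E
```

```text
top {np.float64(0.03): np.int64(0), np.float64(0.034): np.int64(0), np.float64(0.038): np.int64(0), np.float64(0.042): np.int64(0), np.float64(0.046): np.int64(7), np.float64(0.05): np.int64(105), np.float64(0.054): np.int64(690), np.float64(0.058): np.int64(302), np.float64(0.062): np.int64(14), np.float64(0.066): np.int64(11), np.float64(0.07): np.int64(11), np.float64(0.074): np.int64(6), np.float64(0.078): np.int64(12), np.float64(0.082): np.int64(8)}
plate z at 1%,99% [0.02086706 0.07784706] 0.056913033529370535
pegs [-0.02804195 -0.04505787  0.04402707] [ 0.02844963 -0.04457222  0.04347499] 33 38
scene {np.float64(0.03): np.int64(1), np.float64(0.034): np.int64(0), np.float64(0.038): np.int64(0), np.float64(0.042): np.int64(1), np.float64(0.046): np.int64(8), np.float64(0.05): np.int64(247), np.float64(0.054): np.int64(987), np.float64(0.058): np.int64(330), np.float64(0.062): np.int64(12), np.float64(0.066): np.int64(7), np.float64(0.07): np.int64(6), np.float64(0.074): np.int64(8), np.float64(0.078): np.int64(4), np.float64(0.082): np.int64(5)}
plate z at 1%,99% [0.02051165 0.07553798] 0.05626022923308731
pegs [-0.02919683 -0.04909265  0.04187026] [ 0.0264159  -0.04835371  0.04207532] 39 40
[0.33365936 0.3628637  0.3832214 ] [-2.59704233e-01 -1.91253048e-04  1.38494061e+00]
1690 ((0.44008779525756836, 0.23834151029586792), 0.052045781165361404) [0.38843083 0.1869655 ] [0.4902147  0.29007062]
```

View pics/w1.png

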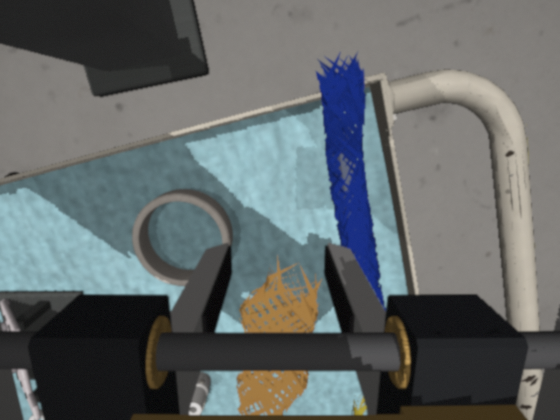

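Wrist view: race ring centred at about pixel (183,235), which gives (0.440, 0.238) and radius 52 mm, matching the given size.

carry_out(motion="0.02 -0.031 0 0 0 0.6 120; 0.0227 -0.031 0 0 0 0 120; 0 0 -0.04 0 0 0 120; 0 0 -0.04 0 0 0 120; 0 0 -0.04 0 0 0 120; 0 0 -0.035 0 0 0 120; 0 0 -0.015 0 0 0 120; 0 0 -0.008 0 0 0 120; 0 0 0 0 0 0 120; 0 0 0 0 0 0 255; 0 0 0 0 0 0 255; 0 0 0 0 0 0 255; 0 0 0 0 0 0 255; 0 0 0 0 0 0 255; 0 0 0 0 0 0 255; 0 0 0 0 0 0 255", grip_force=35)

```text
time_s: 2.23
ee_pos: [0.4448, 0.2887, 0.0055]
eef_rot: [3.141, 0.001, 2.971]
force: [-2.5, 1.0, 15.2]
grip_width: 0.0065
grip_force: 19.4
```

carry_out(motion="0 0 0.01 0 0 0 255; 0 0 0.02 0 0 0 255; 0 0 0.04 0 0 0 255; 0 0 0.04 0 0 0 255; 0 0 0.04 0 0 0 255; 0 0 0.04 0 0 0 255;  0.013 -0.035 0 0 0 0 255; 0.013 -0.035 0 0 0 0 255; 0.013 -0.035 0 6.33 -1.12 0 255; 0.013 -0.035 0 6.33 -1.12 0 255; 0.013 -0.035 0 6.33 -1.12 0 255; 0.013 -0.035 0 6.33 -1.12 0 255; 0.013 -0.035 0 6.33 -1.12 0 255; 0 0 0 6.33 -1.12 0 255; 0 0 0 6.33 -1.12 0 255; 0 0 0 0 0 0 255; 0 0 0 0 0 0 255")

```text
time_s: 3.65
ee_pos: [0.5341, 0.0463, 0.1944]
eef_rot: [2.369, 0.0, 2.969]
force: [-0.2, 0.3, -0.0]
grip_width: 0.0004
grip_force: 0.0
```

Run:
```python
from h import *
o=ctrl.get_obs();print(o["qpos"].round(2),o["force"].round(1))
M=R.from_euler('xyz',o["eef_rot"]).as_matrix();print(M.round(3),o["ee_pos"].round(4))
ims=[]
for n in("scene","top"):
    c=ctrl.camera(n);P=cloud(c);np.savez(n+"2.npz",**c)
    l=(P-o["ee_pos"])@M
    ims.append(c["pixels"][100:340,150:400])
    k=(abs(l[...,2]+.0095)<.03)&(l[...,1]<.02)&(l[...,1]>-.13)&(abs(l[...,0])<.07)
    q=l[k];print(n,k.sum(),np.percentile(q,[2,50,98],axis=0).round(4))
cv2.imwrite("pics/c2.png",cv2.resize(np.hstack(ims),None,fx=1.6,fy=1.6)[...,::-1])
```

```text
[-0.37  0.31  1.68  0.77  1.4  -2.01] [-0.2  0.3 -0. ]
[[-0.985  0.122  0.12 ]
 [ 0.171  0.706  0.688]
 [-0.     0.698 -0.716]] [0.5341 0.0463 0.1944]
scene 2 [[ 0.0091 -0.0117 -0.0348]
 [ 0.0095 -0.0107 -0.0326]
 [ 0.0099 -0.0096 -0.0303]]
top 33 [[-0.0101  0.0029 -0.0389]
 [ 0.0017  0.0146 -0.0357]
 [ 0.0093  0.0167 -0.0259]]
```

View pics/c2.png

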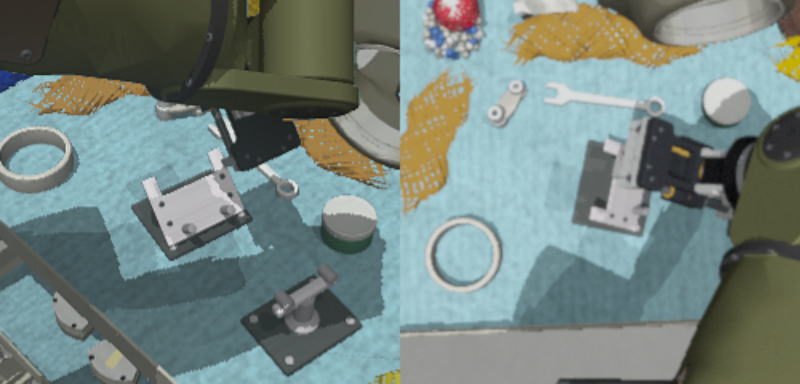

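The race did not come along: it is still flat on the cart (right panel at (463,253)). The fingers were high on a presumably crowned wall. I'll measure it again and grip lower.

carry_out(motion="0 0.02 0 -6.33 1.12 0 120; 0 0.035 0 -6.33 1.12 0 120; -0.013 0.035 0 -6.33 1.12 0 120; -0.013 0.035 0 -6.33 1.12 0 120; -0.013 0.035 0 -6.33 1.12 0 120; -0.013 0.035 0 -6.33 1.12 0 120; -0.013 0.035 -0.02 -6.33 1.12 0 120; -0.013 0.035 -0.02 0 0 0 120; -0.013 0.035 -0.02 0 0 0 120; 0 0.02 0 0 0 0 120; 0 0 0 0 0 0 120; 0 0 0 0 0 0 120")

```text
time_s: 4.75
ee_pos: [0.4437, 0.366, 0.1367]
eef_rot: [-3.135, 0.0, 2.975]
force: [-0.2, -0.9, -0.4]
grip_width: 0.0494
grip_force: 0.0
```

Run:
```python
from h import *
o=ctrl.get_obs();print(o["ee_pos"].round(4),o["eef_rot"].round(3))
c=ctrl.camera("wrist");A=cloud(c);P=A.reshape(-1,3)
q=P[(P[:,2]>.025)&(P[:,2]<.035)&(abs(P[:,0]-.44)<.07)&(abs(P[:,1]-.2365)<.07)][:,:2].astype(np.float32)
print(len(q),cv2.minEnclosingCircle(q),q.min(0),q.max(0))
(cx,cy),r=cv2.minEnclosingCircle(q)
# bore profile: radius of wall points vs height
d=np.hypot(P[:,0]-cx,P[:,1]-cy);k=(d<.056)&(d>.035)
for z in np.arange(.002,.034,.004):
    s=d[k&(abs(P[:,2]-z)<.002)]; print(round(z,3),len(s),np.percentile(s,[5,25,50,75,95]).round(4) if len(s)>5 else "")
cv2.imwrite("pics/w2.png",c["pixels"][...,::-1])
```

```text
[0.4437 0.366  0.1367] [-3.135  0.     2.975]
2997 ((0.4369460344314575, 0.2472536861896515), 0.0522293858230114) [0.3854027  0.19534117] [0.48836857 0.29921106]
0.002 1183 [0.0358 0.0389 0.0434 0.0518 0.0551]
0.006 337 [0.0433 0.0438 0.0443 0.0514 0.0518]
0.01 360 [0.0433 0.0438 0.0443 0.0514 0.0518]
0.014 338 [0.0433 0.0437 0.0442 0.0514 0.0518]
0.018 378 [0.0433 0.0437 0.044  0.0514 0.0518]
0.022 378 [0.0433 0.0437 0.0441 0.0514 0.0518]
0.026 856 [0.0435 0.0441 0.0489 0.0512 0.0518]
0.03 2246 [0.0441 0.0456 0.0473 0.049  0.0506]
```

View pics/w2.png

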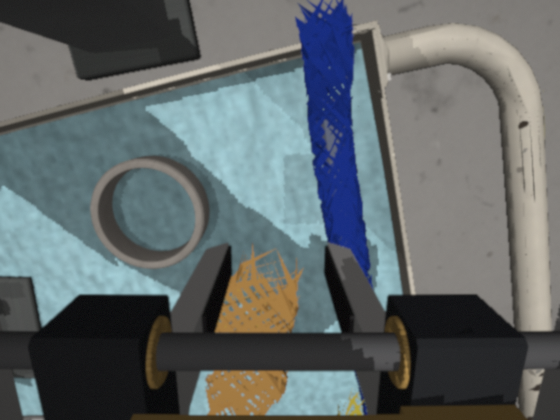

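Wrist view: race at about (150,210), shifted 9 mm in +y; bore wall is 8 mm thick below a chamfered mouth, so the first grip was on the chamfer. Going lower this time.

carry_out(motion="0.0015 -0.025 0 0.37 0 0 120; 0 -0.025 0 0 0 0 120; 0 -0.0214 0 0 0 0 120; 0 0 -0.035 0 0 0 120; 0 0 -0.035 0 0 0 120; 0 0 -0.035 0 0 0 120; 0 0 -0.02 0 0 0 120; 0 0 -0.006 0 0 0 120; 0 0 0 0 0 0 120; 0 0 0 0 0 0 120")

```text
time_s: 5.63
ee_pos: [0.4468, 0.2929, 0.0064]
eef_rot: [3.141, -0.001, 2.971]
force: [0.3, 0.1, 0.9]
grip_width: 0.0501
grip_force: 0.0
```

carry_out(motion="-0.0015 0.0017 -0.0025 0 0 0 120; 0 0 -0.0025 0 0 0 120; 0 0 0 0 0 0 120; 0 0 0 0 0 0 200; 0 0 0 0 0 0 235; 0 0 0 0 0 0 255; 0 0 0 0 0 0 255; 0 0 0 0 0 0 255; 0 0 0 0 0 0 255; 0 0 0 0 0 0 255; 0 0 0 0 0 0 255", grip_force=40)

```text
time_s: 6.55
ee_pos: [0.4444, 0.2945, -0.0003]
eef_rot: [-3.141, -0.003, 2.971]
force: [0.7, -0.6, -0.0]
grip_width: 0.0103
grip_force: 39.1
```

carry_out(motion="0 0 0.004 0 0 0 255; 0 0 0.008 0 0 0 255; 0 0 0.015 0 0 0 255; 0 0 0.025 0 0 0 255; 0 0 0.025 0 0 0 255; 0 0 0.025 0 0 0 255; 0 0 0 0 0 0 255; 0 0 0 0 0 0 255")

```text
time_s: 7.22
ee_pos: [0.4447, 0.2948, 0.1027]
eef_rot: [3.141, -0.002, 2.971]
force: [-0.6, 0.1, -3.6]
grip_width: 0.0101
grip_force: 39.2
```

```bash
cat > look.py <<'E'
from h import *
import sys
o=ctrl.get_obs();M=R.from_euler('xyz',o["eef_rot"]).as_matrix();print(o["ee_pos"].round(4),o["grip_width"])
for n in("scene","top","wrist"):
    c=ctrl.camera(n);np.savez(n+"3.npz",**c);l=(cloud(c)-o["ee_pos"])@M   # tool frame
    k=(l[...,2]>-.034)&(l[...,2]<.012)&(l[...,1]<.02)&(l[...,1]>-.13)&(abs(l[...,0])<.07)
    q=l[k]; f=q[q[:,2]<np.percentile(q[:,2],2)+.006] if len(q)>50 else q
    if len(q)<50: print(n,len(q));continue
    # rim plane nearest the gripper and its outline circle, tool frame
    a=np.c_[f[:,:2],np.ones(len(f))];s=np.linalg.lstsq(a,f[:,2],rcond=None)[0]
    print(n,len(q),len(f),"plane",s.round(4),"z",np.median(f[:,2]).round(4),cv2.minEnclosingCircle(f[:,:2].astype(np.float32)))
E
python3 look.py
```

```text
[0.4447 0.2948 0.1027] 0.010070948512073295
scene 1319 470 plane [-0.0101 -0.02   -0.0291] z -0.0281 ((0.00339931040070951, -0.0413101390004158), 0.059125106781721115)
top 562 407 plane [-0.0088 -0.019  -0.0302] z -0.029 ((0.003287991276010871, -0.04664955660700798), 0.052181895822286606)
wrist 10944 6891 plane [-0.011  -0.0263 -0.027 ] z -0.0261 ((0.0028005382046103477, -0.03999592363834381), 0.057866476476192474)
```

carry_out(motion="0 0 0.03 0 0 0 255; 0.0118 -0.033 0.035 0 0 0 255; 0.0118 -0.033 0.032 6.33 -1.12 0 255; 0.0118 -0.033 0 6.33 -1.12 0 255; 0.0118 -0.033 0 6.33 -1.12 0 255; 0.0118 -0.033 0 6.33 -1.12 0 255; 0.0118 -0.033 0 6.33 -1.12 0 255; 0.0118 -0.033 0 6.33 -1.12 0 255; 0.0118 -0.033 0 6.33 -1.12 0 255; 0 0 -0.02 0 0 0 255; 0 0 0 0 0 0 255; 0 0 0 0 0 0 255")

```text
time_s: 8.37
ee_pos: [0.5341, 0.0417, 0.1677]
eef_rot: [2.363, -0.004, 2.972]
force: [-0.6, 0.6, -2.5]
grip_width: 0.0102
grip_force: 39.7
```

```bash
python3 look.py; python3 -c "
from h import *
o=ctrl.get_obs();print(R.from_euler('xyz',o['eef_rot']).as_matrix().round(3),o['qpos'].round(2))
a=np.load('scene3.npz')['pixels'][120:320,150:400];b=np.load('top3.npz')['pixels'][120:320,200:450]
cv2.imwrite('pics/c3.png',cv2.resize(np.hstack([a,b]),None,fx=1.6,fy=1.6)[...,::-1])"
```

```text
[0.5341 0.0417 0.1677] 0.010238845743511924
scene 709 359 plane [-0.003  -0.0208 -0.0295] z -0.0284 ((0.010800771415233612, -0.04887227341532707), 0.05113258957862854)
top 797 267 plane [-0.0149 -0.0227 -0.0299] z -0.0299 ((0.006951949559152126, -0.0360625721514225), 0.05726141110062599)
wrist 10922 6895 plane [ 0.001 -0.029 -0.029] z -0.0276 ((0.0034284356515854597, -0.03804802894592285), 0.05757056176662445)
[[-0.986  0.117  0.117]
 [ 0.166  0.703  0.692]
 [-0.001  0.702 -0.713]] [-0.38  0.35  1.7   0.77  1.37 -2.05]
```

View pics/c3.png

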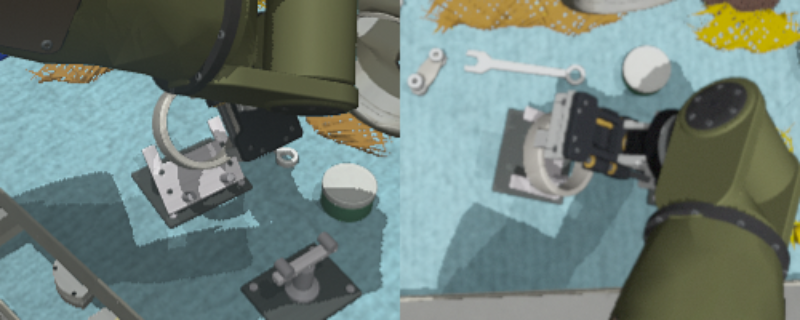

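Held and tilted: the ring hangs over the rest (left panel (195,130)). Lowering toward the slope.

carry_out(motion="0.0034 -0.0188 -0.018 0 0 0 255; 0.003 0.0167 -0.017 0 0 0 255; 0.003 0.0167 -0.017 0 0 0 255; 0.0014 0.0083 -0.0085 0 0 0 255; 0 0 0 0 0 0 255; 0 0 0 0 0 0 255")

```text
time_s: 9.02
ee_pos: [0.5456, 0.0654, 0.1095]
eef_rot: [2.363, 0.001, 2.975]
force: [-0.1, -0.0, -1.8]
grip_width: 0.0102
grip_force: 39.7
```

carry_out(motion="0.0004 0.0021 -0.0021 0 0 0 255; 0.0004 0.0021 -0.0021 0 0 0 255; 0.0004 0.0021 -0.0021 0 0 0 255; 0 0 0 0 0 0 255; 0 0 0 0 0 0 255")

```text
time_s: 9.43
ee_pos: [0.5468, 0.0707, 0.1024]
eef_rot: [2.363, 0.0, 2.973]
force: [-0.5, -0.4, -2.0]
grip_width: 0.0097
grip_force: 39.7
```

carry_out(motion="0.0002 0.0014 -0.0014 0 0 0 255; 0.0002 0.0014 -0.0014 0 0 0 255; 0 0 0 0 0 0 255; 0 0 0 0 0 0 255")

```text
time_s: 9.77
ee_pos: [0.5471, 0.0737, 0.0994]
eef_rot: [2.363, -0.0, 2.973]
force: [0.1, -0.9, -4.0]
grip_width: 0.01
grip_force: 39.7
```

carry_out(motion="-0.0002 -0.0014 -0.0014 0 0 0 255; -0.0002 -0.0014 -0.0014 0 0 0 255; 0 0 0 0 0 0 255; 0 0 0 0 0 0 255")

```text
time_s: 10.1
ee_pos: [0.5467, 0.0707, 0.0966]
eef_rot: [2.363, -0.0, 2.972]
force: [1.1, -0.4, -2.8]
grip_width: 0.0101
grip_force: 39.7
```

carry_out(motion="-0.0008 -0.001 -0.001 0 0 0 255; -0.0003 -0.001 -0.001 0 0 0 255; 0 0 0 0 0 0 255; 0 0 0 0 0 0 255")

```text
time_s: 10.43
ee_pos: [0.5457, 0.0688, 0.0948]
eef_rot: [2.363, 0.0, 2.973]
force: [0.5, -0.2, -1.8]
grip_width: 0.0097
grip_force: 39.7
```

carry_out(motion="0.0002 0.001 -0.001 0 0 0 255; 0.0002 0.001 -0.001 0 0 0 255; 0 0 0 0 0 0 255; 0 0 0 0 0 0 255")

```text
time_s: 10.77
ee_pos: [0.5461, 0.0709, 0.0928]
eef_rot: [2.363, 0.0, 2.973]
force: [0.3, 0.7, 1.6]
grip_width: 0.0096
grip_force: 39.7
```

Run:
```python
from h import *
o=np.array([.5386,.0468,0]);B=R.from_euler('z',-10,degrees=True).as_matrix()
for n in("scene","top"):
    c=ctrl.camera(n);P=(cloud(c)-o)@B
    h=(-P[...,1]+P[...,2]-.069)*.7071; s=(P[...,1]+.045+P[...,2]-.024)*.7071
    k=(abs(P[...,0])<.07)&(h>.02)&(h<.04)&(s>-.02)&(s<.12)
    q=np.stack([P[k][:,0],s[k],h[k]],1);print(n,k.sum(),np.percentile(q,[1,50,99],axis=0).round(4).tolist())
    k2=(abs(h)<.006)&(abs(P[...,0])<.06)&(s<.08)&(s>-.01);print(" plate h",np.median(h[k2]))
    f=q[q[:,2]>.024];a=np.c_[f[:,:2],np.ones(len(f))];print(" face plane h=",np.linalg.lstsq(a,f[:,2],rcond=None)[0].round(4))
```

```text
scene 378 [[-0.0529, -0.003, 0.0203], [-0.0374, 0.0363, 0.0286], [0.0215, 0.0954, 0.0322]]
 plate h -0.0005471432359323541
 face plane h= [0.0054 0.0062 0.0285]
top 333 [[-0.0522, 0.0005, 0.0202], [-0.0308, 0.0776, 0.0289], [0.0254, 0.1182, 0.0386]]
 plate h -0.00014398241959666407
 face plane h= [0.0369 0.0162 0.0294]
```

carry_out(motion="-0.0001 -0.0007 -0.0007 0 0 0 255; -0.0001 -0.0007 -0.0007 0 0 0 255; 0 0 0 0 0 0 255; 0 0 0 0 0 0 255")

```text
time_s: 11.2
ee_pos: [0.5469, 0.0701, 0.0928]
eef_rot: [2.361, 0.002, 2.972]
force: [4.7, 6.9, 8.9]
grip_width: 0.01
grip_force: 39.7
```

carry_out(motion="-0.0001 -0.0007 -0.0007 0 0 0 255; -0.0001 -0.0007 -0.0007 0 0 0 255; 0 0 0 0 0 0 255; 0 0 0 0 0 0 255")

```text
time_s: 11.53
ee_pos: [0.5476, 0.0693, 0.0928]
eef_rot: [2.359, 0.004, 2.972]
force: [8.8, 12.9, 16.3]
grip_width: 0.0098
grip_force: 39.7
```

Contact with the pegs. Relax slightly and release, then back off along the slope normal.

carry_out(motion="0.001 0.001 0.001 0 0 0 255; 0 0 0 0 0 0 255; 0 0 0 0 0 0 215; 0 0 0 0 0 0 195; 0 0 0 0 0 0 170; 0 0 0 0 0 0 150; 0 0 0 0 0 0 150; -0.0012 -0.007 0.007 0 0 0 150; -0.0024 -0.0139 0.0141 0 0 0 150; -0.0037 -0.0209 0.0212 0 0 0 150; -0.0037 -0.0209 0.0212 0 0 0 150; -0.0037 -0.0209 0.0212 0 0 0 150; 0 0 0 0 0 0 150")

```text
time_s: 12.62
ee_pos: [0.5328, -0.0184, 0.1796]
eef_rot: [2.365, 0.006, 2.97]
force: [-0.0, -0.8, 1.7]
grip_width: 0.0388
grip_force: 0.0
```

```bash
cat > seat.py <<'E'
from h import *
print(ctrl.get_obs()["force"].round(1))
o=np.array([.5386,.0468,0]);B=R.from_euler('z',-10,degrees=True).as_matrix()
ims=[]
for n in("scene","top","wrist"):
    c=ctrl.camera(n);np.savez(n+"4.npz",**c);P=(cloud(c)-o)@B
    h=(-P[...,1]+P[...,2]-.069)*.7071; s=(P[...,1]+.045+P[...,2]-.024)*.7071
    k=(abs(P[...,0])<.07)&(h>.026)&(h<.034)&(s>-.02)&(s<.12)
    if k.sum()<50:continue
    q=np.stack([P[k][:,0],s[k]],1).astype(np.float32);print(n,k.sum(),np.percentile(q,[1,99],axis=0).round(4).tolist(),cv2.minEnclosingCircle(q),np.median(h[k]))
    ims.append(c["pixels"])
cv2.imwrite("pics/c4.png",cv2.resize(np.hstack([ims[0][100:320,150:400],ims[1][100:320,200:450]]),None,fx=1.6,fy=1.6)[...,::-1])
E
python3 seat.py
```

```text
[-0.  -0.8  1.7]
scene 553 [[-0.0513, -0.0005], [0.0491, 0.1018]] ((-0.0012312376638874412, 0.04629828780889511), 0.057566702365875244) 0.028958103462945587
top 460 [[-0.0507, 0.0033], [0.0492, 0.1054]] ((0.0010415882570669055, 0.04922594875097275), 0.057686734944581985) 0.02935159590191722
wrist 2899 [[-0.0499, 0.0019], [0.0477, 0.102]] ((0.0005850232555530965, 0.05195542052388191), 0.052076250314712524) 0.027620460169796336
```

View pics/c4.png

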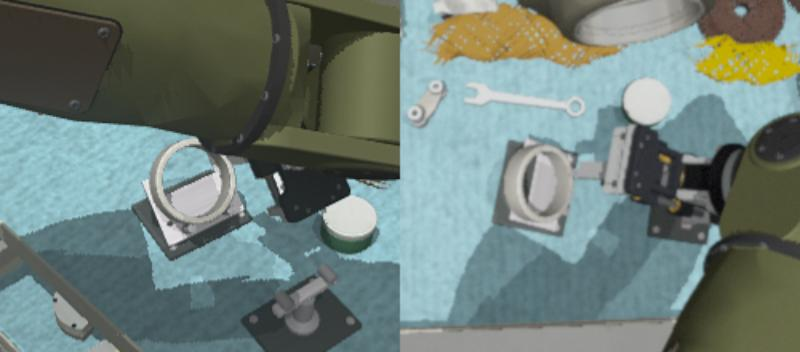

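Race seated on the rest (left panel (193,182)); its centre is 51.5 mm up the slope from the pegs versus 51 mm expected. Next, regrasp from the top.

carry_out(motion="0 0 0.03 0 0 0 120; 0.0013 0.0096 0.03 -6.33 1.12 0 120; 0.0013 0.0096 0.03 -6.33 1.12 0 120; 0.0013 0.0096 0.03 -6.33 1.12 0 120; 0.0013 0.0096 0.01 -6.33 1.12 0 120; 0.0013 0.0096 0 -6.33 1.12 0 120; 0.0013 0.0096 0 -6.33 1.12 0 120; 0.0013 0.0096 0 -6.33 1.12 0 120; 0.0013 0.0096 0 -6.33 1.12 0 120; 0.0013 0.0096 0 -6.33 1.12 0 120; 0.0013 0.0096 0 -6.33 1.12 0 120; 0.0013 0.0096 0 -6.33 1.12 0 120; 0.0013 0.0096 0 -6.33 1.12 0 120; 0.0013 0.0096 0 -6.33 1.12 0 120; 0.0013 0.0096 0 -6.33 1.12 0 120; 0 0 0 0 0 0 120; 0 0 0 0 0 0 120")

```text
time_s: 14.18
ee_pos: [0.5499, 0.1216, 0.3029]
eef_rot: [-2.348, -0.011, 2.97]
force: [-0.0, -1.0, 0.6]
grip_width: 0.0497
grip_force: 0.0
```

```bash
cat > tp.py <<'E'
from h import *
o=ctrl.get_obs();M=R.from_euler('xyz',o["eef_rot"]).as_matrix();B=R.from_euler('z',-10,degrees=True).as_matrix()
print(M.round(3),o["ee_pos"].round(4),o["qpos"].round(2),o["grip_width"])
D=B@np.c_[[-1,0,0],[0,.7071,-.7071],[0,-.7071,-.7071]]
print("turn needed deg",np.degrees(R.from_matrix(D@M.T).as_rotvec()).round(2),"to approach",(np.array([.5507,.1155,.1608])-o["ee_pos"]).round(4))
E
python3 tp.py
```

```text
[[-0.985  0.112 -0.129]
 [ 0.171  0.692 -0.701]
 [ 0.011 -0.713 -0.701]] [0.5499 0.1216 0.3029] [ 0.45  0.57  1.07 -0.67  1.96 -1.06] 0.04966578778127263
turn needed deg [ 0.38 -0.68 -0.18] to approach [ 0.0008 -0.0061 -0.1421]
```

carry_out(motion="0.0008 -0.0061 -0.03 0.38 -0.68 -0.18 120; 0 0 -0.035 0 0 0 120; 0 0 -0.035 0 0 0 120; 0 0 -0.03 0 0 0 120; 0 0 -0.0121 0 0 0 120; 0 0 0 0 0 0 120; 0 0 0 0 0 0 120")

```text
time_s: 14.77
ee_pos: [0.5513, 0.1135, 0.165]
eef_rot: [-2.359, 0.005, 2.963]
force: [0.7, 0.3, 1.3]
grip_width: 0.0499
grip_force: 0.0
```

```bash
python3 tp.py
python3 - <<'E'
from h import *
o=ctrl.get_obs();M=R.from_euler('xyz',o["eef_rot"]).as_matrix()
c=ctrl.camera("wrist");cv2.imwrite("pics/w5.png",c["pixels"][...,::-1]);l=(cloud(c)-o["ee_pos"])@M
# ring expected in tool frame: top edge at tool z ~ .075, y +-.015
k=(abs(l[...,0])<.03)&(abs(l[...,1])<.03)&(l[...,2]>.04)&(l[...,2]<.085)
q=l[k];print(len(q),np.percentile(q,[2,25,50,75,98],axis=0).round(4))
E
```

```text
[[-0.984  0.13  -0.122]
 [ 0.178  0.697 -0.694]
 [-0.005 -0.705 -0.709]] [0.5513 0.1135 0.165 ] [ 0.44  0.65  1.26 -0.62  1.72 -0.89] 0.049881989969754806
turn needed deg [-0.13  0.34  0.24] to approach [-0.0006  0.002  -0.0042]
2470 [[-0.0273 -0.0073  0.0749]
 [-0.0109 -0.0005  0.0765]
 [ 0.0035  0.0068  0.0779]
 [ 0.0168  0.0141  0.0804]
 [ 0.0286  0.0212  0.0843]]
```

View pics/w5.png

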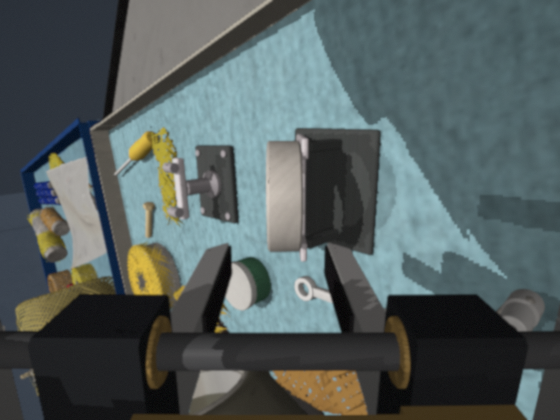

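Wrist view: race edge-on at (283,195) in front of the rest plate; it is 7 mm off the finger centre line, to be corrected before going in.

carry_out(motion="0.0008 0.0047 -0.0048 -0.13 0.34 0.24 120; -0.0024 -0.0139 -0.0142 0 0 0 120; -0.0024 -0.0139 -0.0142 0 0 0 120; -0.0024 -0.0139 -0.0142 0 0 0 120; -0.0012 -0.007 -0.0071 0 0 0 120; 0 0 0 0 0 0 120; 0 0 0 0 0 0 120")

```text
time_s: 15.4
ee_pos: [0.5438, 0.0702, 0.11]
eef_rot: [-2.355, -0.0, 2.967]
force: [-0.9, 0.6, 0.1]
grip_width: 0.0496
grip_force: 0.0
```

Run:
```python
from h import *
o=ctrl.get_obs();M=R.from_euler('xyz',o["eef_rot"]).as_matrix();print(o["force"].round(1))
c=ctrl.camera("wrist");l=(cloud(c)-o["ee_pos"])@M
k=(abs(l[...,0])<.04)&(abs(l[...,1])<.024)&(l[...,2]>-.03)&(l[...,2]<.02)
q=l[k];print(len(q),np.percentile(q,[1,25,50,75,99],axis=0).round(4))
for a in(-.03,-.02,-.01,0,.01,.02,.03):
    s=q[abs(q[:,0]-a)<.003]
    if len(s)>20: print(a,len(s),np.percentile(s[:,2],20).round(4),np.percentile(s[:,1],[3,97]).round(4))
```

```text
[-0.9  0.6  0.1]
4993 [[-0.0335 -0.0234 -0.0243]
 [-0.0099 -0.0082  0.0066]
 [ 0.0066 -0.0007  0.0087]
 [ 0.0216  0.0067  0.0127]
 [ 0.0357  0.0141  0.0196]]
-0.03 227 0.0145 [-0.0141  0.0131]
-0.02 314 0.0092 [-0.0144  0.0134]
-0.01 394 0.0063 [-0.0151  0.0131]
0 474 0.0051 [-0.0234  0.0135]
0.01 479 0.0061 [-0.0148  0.0134]
0.02 516 0.0087 [-0.0148  0.0134]
0.03 513 0.0138 [-0.0143  0.0136]
```

carry_out(motion="-0.0018 -0.0105 -0.0106 0 0 0 120; -0.0018 -0.0105 -0.0106 0 0 0 120; 0 0 0 0 0 0 120; 0 0 0 0 0 0 150; 0 0 0 0 0 0 175; 0 0 0 0 0 0 255; 0 0 0 0 0 0 255; 0 0 0 0 0 0 255; 0 0 0 0 0 0 255; 0 0 0 0 0 0 255; 0 0 0 0 0 0 255", grip_force=35)

```text
time_s: 16.37
ee_pos: [0.5407, 0.0491, 0.09]
eef_rot: [-2.355, 0.002, 2.968]
force: [0.9, -1.4, 1.6]
grip_width: 0.0015
grip_force: 1.2
```

Fingers closed nearly shut: no grip. Looking at it.

```bash
python3 seat.py
python3 - <<'E'
from h import *
o=ctrl.get_obs();M=R.from_euler('xyz',o["eef_rot"]).as_matrix();print(o["ee_pos"],o["force"].round(1),o["grip_width"])
a=np.load("wrist4.npz")["pixels"];b=np.load("scene4.npz")["pixels"]
cv2.imwrite("pics/c6.png",np.vstack([np.hstack([a[::1],b])])[::1,:,::-1][:, :][0:420] if 0 else cv2.resize(np.hstack([a,b]),(800,300),interpolation=cv2.INTER_AREA)[...,::-1])
E
```

```text
[ 0.9 -1.4  1.6]
scene 189 [[-0.0515, -0.0028], [0.0478, 0.1192]] ((0.0019082818180322647, 0.05507161468267441), 0.06474489718675613) 0.028904290711873747
top 155 [[-0.0515, 0.0021], [0.0499, 0.1182]] ((-0.0020901160314679146, 0.06038372591137886), 0.05965827777981758) 0.029506973428229798
wrist 900 [[-0.0508, -0.0039], [0.0451, 0.0717]] ((-0.002142232144251466, 0.043778594583272934), 0.05091017112135887) 0.03105425174083698
[0.53988554 0.04911732 0.08809721] [-0.1  0.1  0.6] 0.0004450702057179333
```

View pics/c6.png

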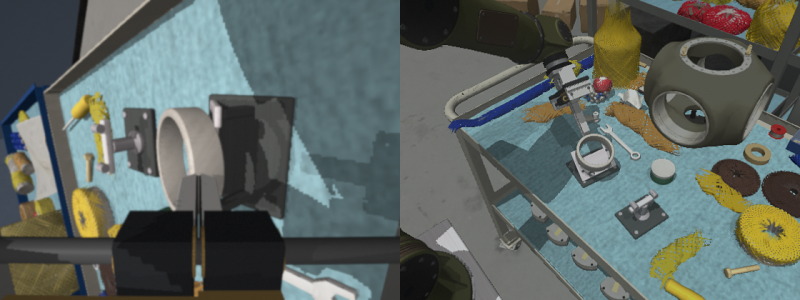

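The race is still on the rest but tipped out of the fingers (left panel, ring at (188,160), fingers shut at (198,190)). I'll get its pose from the point clouds.

```bash
cat > ring.py <<'E'
from h import *
rng=np.random.default_rng(0)
O=np.array([.5386,.0468,0]);B=R.from_euler('z',-10,degrees=True).as_matrix()
def ringpts(c,o,M,lo=(-.09,-.13,.02),hi=(.09,.1,.2)):
    P=cloud(c);w=P.reshape(-1,3);px=c["pixels"].reshape(-1,3).astype(int)
    l=(w-O)@B;t=(w-o)@M
    h=(-l[:,1]+l[:,2]-.069)*.7071
    s=(l[:,1]+.045+l[:,2]-.024)*.7071
    k=((l>lo)&(l<hi)).all(1)&(h>.004)&~((abs(t[:,0])<.015)&(abs(t[:,1])<.075)&(t[:,2]<.004))&(t[:,2]>-.09)
    k&=~((h<.028)&(s<.012)&(abs(abs(l[:,0])-.028)<.01))
    return np.c_[l[:,0],s,h][k]
def plane(q,n=1500,tol=.0015):
    best=None
    for _ in range(n):
        a=q[rng.choice(len(q),3,False)];v=np.cross(a[1]-a[0],a[2]-a[0]);m=np.linalg.norm(v)
        if m<2e-4:continue
        v/=m;i=abs((q-a[0])@v)<tol
        if best is None or i.sum()>best.sum():best=i
    p=q[best];c=p.mean(0);v=np.linalg.svd(p-c)[2][2];return p,c,v*np.sign(v[2]+1e-9)
if __name__=="__main__":
    o=ctrl.get_obs();M=R.from_euler('xyz',o["eef_rot"]).as_matrix();np.set_printoptions(suppress=True)
    print("TCP in (x,s,h)",[((lambda l:np.array([l[0],(l[1]+.045+l[2]-.024)*.7071,(-l[1]+l[2]-.069)*.7071]).round(4))((o["ee_pos"]-O)@B))])
    for n in("scene","top","wrist"):
        q=ringpts(ctrl.camera(n),o["ee_pos"],M)
        if len(q)<60: print(n,len(q));continue
        p,c,v=plane(q);e=np.linalg.svd(p-c)[2];uv=((p-c)@e[:2].T).astype(np.float32);(a,b),r=cv2.minEnclosingCircle(uv)
        print(n,len(q),"bbox",np.percentile(q,[1,99],axis=0).round(3).tolist(),"plane",len(p),"normal",v.round(3),"circle",(c+a*e[0]+b*e[1]).round(4),round(r,4))
E
python3 ring.py
```

```text
TCP in (x,s,h) [array([0.0009, 0.0789, 0.0117])]
scene 1068 bbox [[-0.051, -0.013, 0.006], [0.05, 0.082, 0.062]] plane 366 normal [0.008 0.448 0.894] circle [0.0005 0.0411 0.0396] 0.0523
top 775 bbox [[-0.051, -0.017, 0.005], [0.05, 0.075, 0.062]] plane 288 normal [0.003 0.416 0.909] circle [0.0005 0.0325 0.0407] 0.0522
wrist 3969 bbox [[-0.05, -0.036, 0.005], [0.04, 0.059, 0.037]] plane 1567 normal [ 0.281 -0.957  0.074] circle [-0.012   0.0547  0.017 ] 0.0219
```

Geometry now: the race lies on the peg tips and the plate's top edge, its axis about 26° off the slope normal (19° from vertical). The wall sat too near the finger tips and squeezed out. I'll retreat, measure it again, then grip deeper.

carry_out(motion="0.0012 0.007 0.0071 0 0 0 255; 0.0024 0.0139 0.0142 0 0 0 255; 0.0024 0.0139 0.0142 0 0 0 255; 0.0037 0.0209 0.0212 0 0 0 200; 0.0037 0.0209 0.0212 0 0 0 120; 0 0 0.03 6.33 -1.12 0 120; 0 0 0.03 6.33 -1.12 0 120; 0 0 0.03 6.33 -1.12 0 120; 0 0 0 6.33 -1.12 0 120; 0 0 0 6.33 -1.12 0 120; 0 0 0 6.33 -1.12 0 120; 0 0 0 6.33 -1.12 0 120; 0 0 0 6.33 -1.12 0 120; 0 0 0 6.33 -1.12 0 120; 0 0 0 6.33 -1.12 0 120; 0 0 0 0 0 0 120; 0 0 0 0 0 0 120")

```text
time_s: 18.08
ee_pos: [0.5531, 0.1245, 0.2561]
eef_rot: [2.808, 0.0, 2.967]
force: [-0.0, 0.4, -0.1]
grip_width: 0.0493
grip_force: 0.0
```

```bash
python3 ring.py; python3 tp.py | head -4
```

```text
TCP in (x,s,h) [array([0.0008, 0.2518, 0.0764])]
scene 974 bbox [[-0.051, -0.043, 0.006], [0.05, 0.055, 0.044]] plane 414 normal [0.013 0.147 0.989] circle [0.0008 0.0057 0.0352] 0.0522
top 73 bbox [[-0.01, 0.052, 0.005], [0.014, 0.059, 0.031]] plane 49 normal [-0.057 -0.997  0.054] circle [0.0024 0.0563 0.0179] 0.0168
wrist 4241 bbox [[-0.05, -0.04, 0.005], [0.049, 0.057, 0.041]] plane 1800 normal [0.004 0.147 0.989] circle [0.0015 0.0072 0.0333] 0.0522
[[-0.985  0.161  0.057]
 [ 0.171  0.931  0.322]
 [-0.001  0.327 -0.945]] [0.5532 0.1262 0.2561] [-0.01  0.23  1.47  0.33  1.39 -1.46] 0.04983688240613989
turn needed deg [-63.12  11.09  -0.16] to approach [-0.0025 -0.0107 -0.0953]
```

carry_out(motion="-0.006 -0.034 -0.01 5.74 -1.01 0 120; -0.006 -0.034 -0.01 5.74 -1.01 0 120; -0.006 -0.034 -0.01 5.74 -1.01 0 120; -0.0057 -0.0338 -0.0217 0 0 0 120; 0 0 -0.04 0 0 0 120; 0 0 -0.04 0 0 0 120; 0 0 0 0 0 0 120; 0 0 0 0 0 0 120", grip_force=45)

```text
time_s: 18.9
ee_pos: [0.5292, -0.0094, 0.1238]
eef_rot: [2.501, -0.003, 2.97]
force: [0.6, -0.6, 1.8]
grip_width: 0.0499
grip_force: 0.0
```

```bash
cat > rt.py <<'E'
from ring import *
# ring front face in tool frame from the wrist camera
o=ctrl.get_obs();M=R.from_euler('xyz',o["eef_rot"]).as_matrix();np.set_printoptions(suppress=True)
q=ringpts(ctrl.camera("wrist"),o["ee_pos"],M);p,c,v=plane(q)
def w(a,d=0): # (x,s,h)->world
    l=np.array([a[0],(a[1]-a[2])*.7071-(.045 if not d else 0),(a[1]+a[2])*.7071+(.024 if not d else 0)]);return B@l+(0 if d else O)
P=np.array([w(a) for a in p]);t=(P-o["ee_pos"])@M;n=M.T@w(v,1)
(a,b),r=cv2.minEnclosingCircle(t[:,:2].astype(np.float32))
print("TCP",o["ee_pos"].round(4),"face circle tool",a,b,r,"z at centre",np.median(t[:,2]),"normal tool",n.round(3),len(p))
print("xyz tool axes in world\n",M.T.round(4))
E
python3 rt.py
```

```text
TCP [ 0.5292 -0.0094  0.1238] face circle tool -0.0012768225278705359 -0.04889456555247307 0.05184314399957657 z at centre 0.05293531203954471 normal tool [ 0.001  0.001 -1.   ] 3403
xyz tool axes in world
 [[-0.9853  0.1709  0.0026]
 [ 0.1386  0.7898  0.5975]
 [ 0.1     0.5891 -0.8019]]
```

carry_out(motion="0.0012 -0.001 -0.0006 0 0 0 120; 0.0025 0.0145 -0.0198 0 0 0 120; 0.0025 0.0145 -0.0198 0 0 0 120; 0.0025 0.0145 -0.0198 0 0 0 120; 0 0 0 0 0 0 120; 0 0 0 0 0 0 120")

```text
time_s: 19.45
ee_pos: [0.5387, 0.0326, 0.0655]
eef_rot: [2.502, 0.002, 2.97]
force: [0.4, -0.8, 0.7]
grip_width: 0.0496
grip_force: 0.0
```

carry_out(motion="0.0002 0.0012 -0.0016 0 0 0 120; 0.0002 0.0012 -0.0016 0 0 0 120; 0 0 0 0 0 0 120; 0 0 0 0 0 0 120")

```text
time_s: 19.78
ee_pos: [0.5388, 0.034, 0.0615]
eef_rot: [2.502, 0.002, 2.967]
force: [-0.2, 0.1, -0.2]
grip_width: 0.05
grip_force: 0.0
```

carry_out(motion="0.0002 0.0012 -0.0016 0 0 0 120; 0.0002 0.0012 -0.0016 0 0 0 120; 0 0 0 0 0 0 120; 0 0 0 0 0 0 120")

```text
time_s: 20.12
ee_pos: [0.5389, 0.0369, 0.0575]
eef_rot: [2.501, 0.0, 2.968]
force: [-0.5, -0.3, -0.4]
grip_width: 0.0496
grip_force: 0.0
```

carry_out(motion="0 0 0 0 0 0 180; 0 0 0 0 0 0 220; 0 0 0 0 0 0 255; 0 0 0 0 0 0 255; 0 0 0 0 0 0 255; 0 0 0 0 0 0 255; 0 0 0 0 0 0 255; 0 0 0 0 0 0 255; 0 0 0 0 0 0 255")

```text
time_s: 20.87
ee_pos: [0.5389, 0.0366, 0.0576]
eef_rot: [2.502, 0.001, 2.968]
force: [-1.3, -4.3, -0.3]
grip_width: 0.0105
grip_force: 45.0
```

carry_out(motion="-0.0004 -0.0024 0.0032 0 0 0 255; -0.001 -0.0059 0.008 0 0 0 255; -0.0015 -0.0088 0.012 0 0 0 255; -0.0015 -0.0088 0.012 0 0 0 255; -0.0015 -0.0088 0.012 0 0 0 255; 0 0 0 0 0 0 255; 0.0035 0.0205 0.0205 2.8 -0.49 0 255; 0.0035 0.0205 0.0205 2.8 -0.49 0 255; 0 0 0 2.8 -0.49 0 255; 0 0 0 0 0 0 255; 0 0 0 0 0 0 255")

```text
time_s: 21.78
ee_pos: [0.5396, 0.043, 0.1449]
eef_rot: [2.354, -0.001, 2.967]
force: [-1.1, -0.1, -2.7]
grip_width: 0.0105
grip_force: 45.0
```

```bash
python3 ring.py; python3 look.py
```

```text
TCP in (x,s,h) [array([0.0017, 0.1148, 0.0562])]
scene 585 bbox [[-0.051, 0.018, 0.056], [0.043, 0.111, 0.088]] plane 212 normal [-0.005 -0.006  1.   ] circle [-0.0117  0.0642  0.0856] 0.0493
top 626 bbox [[-0.051, 0.026, 0.058], [0.044, 0.121, 0.089]] plane 161 normal [ 0.012 -0.014  1.   ] circle [-0.0024  0.074   0.086 ] 0.0523
wrist 9437 bbox [[-0.05, 0.02, 0.056], [0.036, 0.117, 0.086]] plane 5147 normal [ 0.006 -0.014  1.   ] circle [0.0014 0.0689 0.084 ] 0.052
[0.5399 0.043  0.1454] 0.010246383209605418
scene 589 304 plane [ 0.0009 -0.0041 -0.0294] z -0.0291 ((0.012714095413684845, -0.05020378530025482), 0.049859318882226944)
top 747 253 plane [-0.0089 -0.0085 -0.0299] z -0.03 ((0.006766263861209154, -0.03535671904683113), 0.05601479858160019)
wrist 10640 6969 plane [-0.0024 -0.0155 -0.0284] z -0.0278 ((0.0018135589780285954, -0.04045460373163223), 0.05809444934129715)
```

carry_out(motion="-0.0017 -0.0097 -0.0099 0 0 0 255; 0.0021 0.0118 -0.012 0 0 0 255; 0.0021 0.0118 -0.012 0 0 0 255; 0.001 0.0059 -0.006 0 0 0 255; 0.0005 0.0031 -0.0031 0 0 0 255; 0.0002 0.0014 -0.0014 0 0 0 255; 0.0002 0.0014 -0.0014 0 0 0 255; 0 0 0 0 0 0 255; 0 0 0 0 0 0 255")

```text
time_s: 22.83
ee_pos: [0.5446, 0.0685, 0.1004]
eef_rot: [2.353, 0.001, 2.968]
force: [0.4, 1.0, -2.5]
grip_width: 0.0104
grip_force: 45.0
```

```bash
python3 ring.py
```

```text
TCP in (x,s,h) [array([0.0022, 0.1017, 0.0063])]
scene 504 bbox [[-0.051, 0.005, 0.008], [0.037, 0.097, 0.039]] plane 177 normal [-0.035 -0.017  0.999] circle [-0.016   0.0504  0.0359] 0.0474
top 520 bbox [[-0.05, 0.013, 0.008], [0.04, 0.108, 0.039]] plane 115 normal [-0.61   0.791  0.047] circle [-0.0298  0.0969  0.0278] 0.023
wrist 9410 bbox [[-0.05, 0.006, 0.006], [0.036, 0.103, 0.036]] plane 5118 normal [ 0.001 -0.015  1.   ] circle [0.0018 0.0557 0.0339] 0.0519
```

carry_out(motion="0.0002 0.0014 -0.0014 0 0 0 255; 0.0002 0.0014 -0.0014 0 0 0 255; 0 0 0 0 0 0 255; -0.0002 -0.001 -0.001 0 0 0 255; -0.0002 -0.001 -0.001 0 0 0 255; 0 0 0 0 0 0 255; 0 0 0 0 0 0 255")

```text
time_s: 23.57
ee_pos: [0.5444, 0.0695, 0.0951]
eef_rot: [2.353, 0.0, 2.968]
force: [0.3, -1.1, -1.8]
grip_width: 0.0107
grip_force: 45.0
```

carry_out(motion="0.0001 0.0007 -0.0007 0 0 0 255; -0.0001 -0.0007 -0.0007 0 0 0 255; 0 0 0 0 0 0 255; 0 0 0 0 0 0 255")

```text
time_s: 23.9
ee_pos: [0.5444, 0.0696, 0.0938]
eef_rot: [2.353, 0.001, 2.968]
force: [-0.3, -0.1, -3.1]
grip_width: 0.0105
grip_force: 45.0
```

carry_out(motion="0 0 -0.001 0 0 0 255; 0 0 -0.001 0 0 0 255; 0 0 0 0 0 0 255; 0 0 0 0 0 0 255")

```text
time_s: 24.23
ee_pos: [0.5446, 0.0703, 0.0927]
eef_rot: [2.351, 0.001, 2.969]
force: [-0.8, 4.9, 6.6]
grip_width: 0.0104
grip_force: 45.0
```

```bash
python3 ring.py
```

```text
TCP in (x,s,h) [array([ 0.0018,  0.0975, -0.0004])]
scene 453 bbox [[-0.051, 0.001, 0.004], [0.034, 0.093, 0.032]] plane 178 normal [-0.029 -0.013  0.999] circle [-0.0135  0.0465  0.0296] 0.049
top 477 bbox [[-0.051, 0.01, 0.005], [0.042, 0.103, 0.032]] plane 126 normal [-0.019 -0.002  1.   ] circle [-0.0023  0.0552  0.0302] 0.0505
wrist 8421 bbox [[-0.05, 0.002, 0.005], [0.036, 0.099, 0.029]] plane 4929 normal [-0.001 -0.005  1.   ] circle [0.0011 0.0513 0.0278] 0.0521
```

carry_out(motion="0 0 0 0 0 0 215; 0 0 0 0 0 0 195; 0 0 0 0 0 0 170; 0 0 0 0 0 0 150; 0 0 0 0 0 0 150; -0.0012 -0.007 0.007 0 0 0 150; -0.0024 -0.0139 0.0141 0 0 0 150; -0.0037 -0.0209 0.0212 0 0 0 150; -0.0037 -0.0209 0.0212 0 0 0 150; -0.0037 -0.0209 0.0212 0 0 0 150; 0 0 0.03 0 0 0 120")

```text
time_s: 25.3
ee_pos: [0.5288, -0.0171, 0.2068]
eef_rot: [2.353, -0.001, 2.965]
force: [-0.4, 0.2, -0.5]
grip_width: 0.0427
grip_force: 0.0
```

carry_out(motion="0.0013 0.0096 0.03 -6.33 1.12 0 120; 0.0013 0.0096 0.03 -6.33 1.12 0 120; 0.0013 0.0096 0.03 -6.33 1.12 0 120; 0.0013 0.0096 0.01 -6.33 1.12 0 120; 0.0013 0.0096 0 -6.33 1.12 0 120; 0.0013 0.0096 0 -6.33 1.12 0 120; 0.0013 0.0096 0 -6.33 1.12 0 120; 0.0013 0.0096 0 -6.33 1.12 0 120; 0.0013 0.0096 0 -6.33 1.12 0 120; 0.0013 0.0096 0 -6.33 1.12 0 120; 0.0013 0.0096 0 -6.33 1.12 0 120; 0.0013 0.0096 0 -6.33 1.12 0 120; 0.0013 0.0096 0 -6.33 1.12 0 120; 0.0013 0.0096 0 -6.33 1.12 0 120; 0 0 0 0 0 0 120; 0 0 0 0 0 0 120")

```text
time_s: 26.63
ee_pos: [0.5479, 0.1211, 0.3053]
eef_rot: [-2.359, -0.003, 2.968]
force: [0.9, -0.2, 0.6]
grip_width: 0.0497
grip_force: 0.0
```

```bash
python3 ring.py; python3 tp.py
```

```text
TCP in (x,s,h) [array([-0.0037,  0.2836,  0.1142])]
scene 999 bbox [[-0.051, 0.002, 0.005], [0.05, 0.102, 0.032]] plane 396 normal [0.008 0.004 1.   ] circle [0.0019 0.0479 0.0289] 0.0558
top 1066 bbox [[-0.05, 0.007, 0.004], [0.049, 0.106, 0.032]] plane 290 normal [0.004 0.005 1.   ] circle [0.0002 0.055  0.0296] 0.0523
wrist 2826 bbox [[-0.05, 0.007, 0.004], [0.048, 0.105, 0.028]] plane 538 normal [-0.324  0.946  0.022] circle [-0.0149  0.0996  0.0155] 0.0225
[[-0.985  0.125 -0.123]
 [ 0.175  0.7   -0.692]
 [-0.001 -0.703 -0.712]] [0.548  0.1194 0.3078] [ 0.45  0.55  1.08 -0.66  1.95 -1.06] 0.04953784271181052
turn needed deg [-0.35  0.1   0.1 ] to approach [ 0.0027 -0.0039 -0.147 ]
```

carry_out(motion="0.004 -0.001 -0.03 -0.35 0.1 0.1 120; 0 0 -0.035 0 0 0 120; 0 0 -0.035 0 0 0 120; 0 0 -0.03 0 0 0 120; 0 0 -0.015 0 0 0 120; -0.0024 -0.0139 -0.0142 0 0 0 120; -0.0024 -0.0139 -0.0142 0 0 0 120; -0.0024 -0.0139 -0.0142 0 0 0 120; -0.0012 -0.007 -0.0071 0 0 0 120; 0 0 0 0 0 0 120; 0 0 0 0 0 0 120")

```text
time_s: 27.7
ee_pos: [0.544, 0.0706, 0.1131]
eef_rot: [-2.355, -0.0, 2.968]
force: [-0.3, 0.4, 0.5]
grip_width: 0.0498
grip_force: 0.0
```

```bash
cat > pre.py <<'E'
from h import *
o=ctrl.get_obs();M=R.from_euler('xyz',o["eef_rot"]).as_matrix();print(o["ee_pos"].round(4));print(M.T.round(4))
c=ctrl.camera("wrist");l=(cloud(c)-o["ee_pos"])@M
k=(abs(l[...,0])<.04)&(abs(l[...,1])<.0235)&(l[...,2]>-.03)&(l[...,2]<.035);q=l[k]
for a in(-.03,-.02,-.01,0,.01,.02,.03):
    s=q[abs(q[:,0]-a)<.003]
    if len(s)>20: print(a,len(s),np.percentile(s[:,2],20).round(4),np.percentile(s[:,1],[3,97]).round(4))
E
python3 pre.py; python3 tp.py|tail -1
```

```text
[0.544  0.0706 0.1131]
[[-9.849e-01  1.730e-01  5.000e-04]
 [ 1.218e-01  6.954e-01 -7.082e-01]
 [-1.228e-01 -6.975e-01 -7.060e-01]]
-0.03 247 0.0169 [-0.0127  0.0152]
-0.02 318 0.0118 [-0.0125  0.0154]
-0.01 391 0.0091 [-0.0131  0.0151]
0 449 0.0082 [-0.0233  0.0149]
0.01 473 0.0091 [-0.0124  0.0155]
0.02 509 0.0119 [-0.0125  0.0155]
0.03 499 0.017 [-0.0127  0.015 ]
turn needed deg [ 0.08 -0.02 -0.08] to approach [0.0065 0.0444 0.0476]
```

carry_out(motion="0.0002 0.0009 -0.0009 0 0 0 120; -0.0025 -0.0143 -0.0144 0 0 0 120; -0.0025 -0.0143 -0.0145 0 0 0 120; 0 0 0 0 0 0 120; 0 0 0 0 0 0 150; 0 0 0 0 0 0 165; 0 0 0 0 0 0 255; 0 0 0 0 0 0 255; 0 0 0 0 0 0 255", grip_force=8)

```text
time_s: 28.5
ee_pos: [0.5395, 0.0432, 0.0844]
eef_rot: [-2.352, 0.001, 2.969]
force: [-1.9, -2.5, 12.7]
grip_width: 0.0294
grip_force: 8.0
```

```bash
python3 ring.py
```

```text
TCP in (x,s,h) [array([0.0015, 0.0721, 0.0133])]
scene 929 bbox [[-0.051, 0.002, 0.005], [0.05, 0.099, 0.033]] plane 354 normal [-0.002  0.04   0.999] circle [0.0002 0.0518 0.0293] 0.0524
top 921 bbox [[-0.05, 0.006, 0.004], [0.049, 0.103, 0.033]] plane 261 normal [0.015 0.027 1.   ] circle [0.0009 0.0539 0.0297] 0.0535
wrist 4619 bbox [[-0.051, 0.055, 0.004], [0.041, 0.102, 0.027]] plane 2173 normal [ 0.582 -0.813  0.018] circle [-0.0285  0.0935  0.0141] 0.0196
```

carry_out(motion="-0.0001 -0.0007 0.0007 0 0 0 255; 0 0 0 0 0 0 255; 0 0 0 0 0 0 255", grip_force=20)

```text
time_s: 28.9
ee_pos: [0.5394, 0.043, 0.0844]
eef_rot: [-2.354, 0.0, 2.969]
force: [-0.3, -0.3, 7.3]
grip_width: 0.0286
grip_force: 20.0
```

carry_out(motion="0 0 0 0 0 0 255; 0 0 0 0 0 0 255; 0 0 0 0 0 0 255", grip_force=40)

```text
time_s: 29.15
ee_pos: [0.5394, 0.043, 0.0844]
eef_rot: [-2.353, 0.0, 2.969]
force: [-0.5, 0.2, 7.3]
grip_width: 0.0287
grip_force: 40.0
```

carry_out(motion="0 0 0.003 0 0 0 255; 0 0 0.006 0 0 0 255; 0 0 0.012 0 0 0 255; 0 0 0.025 0 0 0 255; 0 0 0.03 0 0 0 255; 0 0 0.03 0 0 0 255; 0 0 0.03 0 0 0 255; 0 0 0 0 0 0 255; 0 0 0 0 0 0 255")

```text
time_s: 29.9
ee_pos: [0.539, 0.0427, 0.2207]
eef_rot: [-2.356, 0.001, 2.969]
force: [-0.7, -0.6, -3.3]
grip_width: 0.0282
grip_force: 40.0
```

```bash
python3 ring.py|head -3; python3 pre.py
```

```text
TCP in (x,s,h) [array([0.0011, 0.168 , 0.1101])]
scene 487 bbox [[-0.051, 0.087, 0.087], [0.044, 0.145, 0.129]] plane 161 normal [ 0.001 -0.036  0.999] circle [-0.0004  0.12    0.1262] 0.0432
top 592 bbox [[-0.04, 0.099, 0.096], [0.043, 0.14, 0.128]] plane 153 normal [ 0.253 -0.967  0.022] circle [0.011  0.1059 0.1173] 0.0277
[0.5382 0.0423 0.2177]
[[-0.9851  0.1719  0.0038]
 [ 0.1184  0.6947 -0.7095]
 [-0.1246 -0.6985 -0.7047]]
-0.03 290 -0.0225 [-0.0126  0.0153]
-0.02 394 -0.0282 [-0.0124  0.0152]
-0.01 139 -0.0299 [-0.0126  0.0155]
0.01 318 -0.0298 [-0.019   0.0215]
0.02 724 -0.0282 [-0.0126  0.0156]
0.03 759 -0.0232 [-0.0128  0.0153]
```

carry_out(motion="-0.0022 -0.0269 0.01 6.33 -1.12 0 255; -0.0022 -0.0269 0.01 6.33 -1.12 0 255; -0.0022 -0.0269 0.01 6.33 -1.12 0.7 255; -0.0022 -0.0269 0 6.33 -1.12 0.7 255; -0.0022 -0.0269 0 6.33 -1.12 0.7 255; -0.0022 -0.0269 0 6.33 -1.12 0.7 255; -0.0022 -0.0269 0 6.33 -1.12 0 255; -0.0022 -0.0269 0 0 0 0 255; 0 0 0 0 0 0 255; 0 0 0 0 0 0 255")

```text
time_s: 30.93
ee_pos: [0.5202, -0.1742, 0.2475]
eef_rot: [-3.139, 0.014, 3.012]
force: [-0.5, -0.0, -2.2]
grip_width: 0.0283
grip_force: 40.0
```

```bash
cat > st.py <<'E'
from h import *
o=ctrl.get_obs();M=R.from_euler('xyz',o["eef_rot"]).as_matrix();B=R.from_euler('z',-7.1,degrees=True).as_matrix()
D=B@np.diag([-1,1,-1.]);print("TCP",o["ee_pos"].round(4),"q",o["qpos"].round(2),"turn",np.degrees(R.from_matrix(D@M.T).as_rotvec()).round(2),"to hover",(np.array([.5205,-.1729,.165])-o["ee_pos"]).round(4))
E
python3 st.py
```

```text
TCP [ 0.5202 -0.1742  0.2475] q [-0.39  0.25  1.44  0.    1.44 -1.83] turn [0.27 0.76 0.31] to hover [ 0.0003  0.0013 -0.0825]
```

carry_out(motion="0.0003 0.0013 -0.025 0.27 0.76 0.31 255; 0 0 -0.03 0 0 0 255; 0 0 -0.02 0 0 0 255; 0 0 -0.0075 0 0 0 255; 0 0 0 0 0 0 255; 0 0 0 0 0 0 255")

```text
time_s: 31.43
ee_pos: [0.5218, -0.1709, 0.167]
eef_rot: [-3.141, 0.003, 3.022]
force: [0.8, -0.7, -2.9]
grip_width: 0.0284
grip_force: 40.0
```

```bash
cat > hv.py <<'E'
from h import *
np.set_printoptions(suppress=True)
def run(names=("scene","top","wrist")):
    o=ctrl.get_obs();M=R.from_euler('xyz',o["eef_rot"]).as_matrix()
    O=np.array([.5205,-.1729,0]);B=R.from_euler('z',-7.1,degrees=True).as_matrix();print("TCP stand",((o["ee_pos"]-O)@B).round(4))
    for n in names:
        c=ctrl.camera(n);P=cloud(c).reshape(-1,3);l=(P-O)@B;t=(P-o["ee_pos"])@M
        fin=(abs(t[:,0])<.02)&(t[:,2]<.006)
        k=(abs(l[:,0])<.056)&(abs(l[:,1])<.03)&(l[:,2]>.095)&(l[:,2]<.205)&~fin
        q=l[k];print(n,"ring",len(q),np.percentile(q,[1,99],axis=0).round(4).tolist())
        # front face plane (-y side): y = a x + b z + c
        f=q[q[:,1]<np.percentile(q[:,1],3)+.005]
        if len(f)>30:
            a=np.c_[f[:,0],f[:,2]-.126,np.ones(len(f))]
            for _ in range(3):
                s=np.linalg.lstsq(a,f[:,1],rcond=None)[0];m=abs(a@s-f[:,1])<.0015;a,f=a[m],f[m]
            print("   -y face y=ax+b(z-.126)+c",s.round(4),len(f))
        b=l[(abs(abs(l[:,0])-.03)<.007)&(abs(l[:,1])<.02)&(l[:,2]>.06)&(l[:,2]<.088)]
        if len(b)>10:print("   bars",len(b),np.percentile(b,[2,98],axis=0).round(4).tolist())
if __name__=="__main__":run()
E
python3 hv.py
```

```text
TCP stand [0.001  0.0021 0.167 ]
scene ring 1715 [[-0.0517, -0.0149, 0.1009], [0.0461, 0.0152, 0.1939]]
   -y face y=ax+b(z-.126)+c [ 0.0048  0.0114 -0.0135] 339
   bars 180 [[-0.0367, -0.0106, 0.0613], [0.0349, 0.009, 0.0834]]
top ring 42 [[0.0245, 0.0119, 0.1081], [0.0492, 0.0169, 0.1628]]
   -y face y=ax+b(z-.126)+c [0.0468 0.0153 0.0134] 31
wrist ring 4895 [[-0.0502, -0.0122, 0.1506], [0.0409, 0.0169, 0.1944]]
   -y face y=ax+b(z-.126)+c [ 0.0004  0.0142 -0.0102] 493
```

carry_out(motion="-0.0012 -0.0019 -0.006 0 0 0 255; 0 0 -0.006 0 0 0 255; 0 0 -0.004 0 0 0 255; 0 0 0 0 0 0 255; 0 0 0 0 0 0 255")

```text
time_s: 32.0
ee_pos: [0.52, -0.1734, 0.1499]
eef_rot: [3.141, 0.002, 3.021]
force: [1.1, -0.1, -1.7]
grip_width: 0.0284
grip_force: 40.0
```

carry_out(motion="0 0 -0.001 0 0 0 255; 0 0 -0.001 0 0 0 255; 0 0 0 0 0 0 255; 0 0 0 0 0 0 255")

```text
time_s: 32.33
ee_pos: [0.5201, -0.1735, 0.1482]
eef_rot: [-3.142, 0.003, 3.021]
force: [-0.0, 0.2, -1.6]
grip_width: 0.0283
grip_force: 40.0
```

```bash
python3 hv.py; python3 st.py
```

```text
TCP stand [-0.0003 -0.0006  0.1482]
scene ring 1119 [[-0.0532, -0.0172, 0.0953], [0.0455, 0.0123, 0.1762]]
   -y face y=ax+b(z-.126)+c [ 0.0023  0.0164 -0.0159] 244
   bars 59 [[-0.0368, -0.0164, 0.061], [0.0298, 0.0079, 0.0863]]
top ring 34 [[0.0272, 0.0086, 0.0959], [0.047, 0.0145, 0.1417]]
wrist ring 4901 [[-0.0519, -0.0145, 0.1314], [0.0394, 0.0147, 0.175]]
   -y face y=ax+b(z-.126)+c [ 0.0019  0.0107 -0.012 ] 485
TCP [ 0.5201 -0.1735  0.1483] q [-0.39  0.32  1.57  0.    1.24 -1.84] turn [ 0.02  0.15 -0.17] to hover [0.0004 0.0006 0.0167]
```

carry_out(motion="0.0002 0.0009 -0.0008 0 0 0 255; 0 0 -0.0008 0 0 0 255; 0 0 0 0 0 0 255; 0 0 0 0 0 0 255")

```text
time_s: 32.82
ee_pos: [0.5204, -0.1726, 0.1467]
eef_rot: [-3.142, 0.003, 3.021]
force: [0.6, 0.5, -0.9]
grip_width: 0.0283
grip_force: 40.0
```

carry_out(motion="0 0 -0.0008 0 0 0 255; 0 0 -0.0008 0 0 0 255; 0 0 0 0 0 0 255; 0 0 0 0 0 0 255")

```text
time_s: 33.15
ee_pos: [0.5211, -0.1728, 0.1461]
eef_rot: [-3.141, 0.005, 3.021]
force: [1.1, 0.6, 5.7]
grip_width: 0.0286
grip_force: 40.0
```

carry_out(motion="0 0 -0.0007 0 0 0 255; 0 0 0 0 0 0 255; 0 0 0 0 0 0 255")

```text
time_s: 33.4
ee_pos: [0.5215, -0.1729, 0.1458]
eef_rot: [-3.141, 0.006, 3.021]
force: [2.8, 0.1, 8.4]
grip_width: 0.0285
grip_force: 40.0
```

```bash
python3 hv.py
```

```text
TCP stand [0.001  0.0001 0.1458]
scene ring 1069 [[-0.0525, -0.0164, 0.0955], [0.0463, 0.0131, 0.1738]]
   -y face y=ax+b(z-.126)+c [-0.0012  0.0109 -0.015 ] 239
   bars 78 [[-0.0367, -0.0163, 0.062], [0.0347, 0.0085, 0.0879]]
top ring 28 [[0.0306, 0.0102, 0.0965], [0.048, 0.0153, 0.1315]]
wrist ring 4979 [[-0.0513, -0.0137, 0.1267], [0.0398, 0.0154, 0.1728]]
   -y face y=ax+b(z-.126)+c [ 0.0009  0.0063 -0.0111] 493
```

carry_out(motion="0 0 0 0 0 0 255; 0 0 0 0 0 0 255; 0 0 0 0 0 0 255", grip_force=8)

```text
time_s: 33.8
ee_pos: [0.5212, -0.1729, 0.1455]
eef_rot: [-3.141, 0.005, 3.021]
force: [1.3, -0.4, 6.8]
grip_width: 0.0292
grip_force: 8.1
```

carry_out(motion="0 0 0 0 0 0 165; 0 0 0 0 0 0 155; 0 0 0 0 0 0 140; 0 0 0 0 0 0 120; 0 0 0 0 0 0 120; 0 0 0 0 0 0 120; 0 0 0 0 0 0 120; 0 0 0 0 0 0 120")

```text
time_s: 34.47
ee_pos: [0.5203, -0.1726, 0.1443]
eef_rot: [3.142, 0.002, 3.021]
force: [-0.1, -0.5, 0.7]
grip_width: 0.0496
grip_force: 0.0
```

```bash
python3 hv.py
```

```text
TCP stand [-0.0002  0.0003  0.1443]
scene ring 924 [[-0.0522, -0.0178, 0.0959], [0.0472, 0.0117, 0.1741]]
   -y face y=ax+b(z-.126)+c [-0.0105 -0.0066 -0.0161] 203
   bars 82 [[-0.0369, -0.0164, 0.0617], [0.0289, 0.0097, 0.0878]]Traceback (most recent call last):
  File "hv.py", line 20, in <module>
    if __name__=="__main__":run()
                            ~~~^^
  File "hv.py", line 10, in run
    q=l[k];print(n,"ring",len(q),np.percentile(q,[1,99],axis=0).round(4).tolist())
                                 ~~~~~~~~~~~~~^^^^^^^^^^^^^^^^^
    return _quantile_unchecked(
        a, q, axis, out, overwrite_input, method, keepdims, weights)
    return _ureduce(a,
                    func=_quantile_ureduce_func,
    ...<5 lines>...
                    overwrite_input=overwrite_input,
                    method=method)
    r = func(a, **kwargs)
    result = _quantile(arr,
                       quantiles=q,
    ...<2 lines>...
                       out=out,
                       weights=wgt)
    slices_having_nans = np.isnan(arr[-1, ...])
                                  ~~~^^^^^^^^^
IndexError: index -1 is out of bounds for axis 0 with size 0
```

carry_out(motion="0 0 0.01 0 0 0 120; 0 0 0.02 0 0 0 120; 0 0 0.03 0 0 0 120; 0 0 0.04 0 0 0 120; 0 0 0.04 0 0 0 120; 0 0.03 0.03 0 0 0 120; 0 0.04 0.03 0 0 0 120; 0 0.04 0 0 0 0 120; 0 0 0 0 0 0 120; 0 0 0 0 0 0 120")

```text
time_s: 35.4
ee_pos: [0.5202, -0.0683, 0.3399]
eef_rot: [-3.141, 0.004, 3.023]
force: [0.7, -0.0, 0.4]
grip_width: 0.05
grip_force: 0.0
```

```bash
python3 hv.py 2>&1 | grep -v -i -E "file|trace|\^|~"
python3 - <<'E'
from h import *
# has anything else moved: heights and outline of bystanders, before/after in the scene camera
a=np.load("scene.npz")["pixels"].astype(int);b=ctrl.camera("top")["pixels"].astype(int);a=np.load("top.npz")["pixels"].astype(int)
d=abs(a-b).sum(-1)
for n,(u,v,r) in dict(tin=(354,164,22),span=(280,160,20),crank=(216,163,18)).items(): print(n,(d[v-r:v+r,u-r:u+r]>90).mean().round(3))
E
```

```text
TCP stand [-0.0132  0.1037  0.3399]
scene ring 1568 [[-0.0518, -0.018, 0.096], [0.0459, 0.0121, 0.1787]]
   -y face y=ax+b(z-.126)+c [-0.0127 -0.0054 -0.0161] 306
   bars 75 [[-0.0367, -0.0165, 0.0613], [0.0291, 0.0101, 0.0877]]
top ring 378 [[-0.0401, -0.0162, 0.0972], [0.0065, 0.0135, 0.181]]
   -y face y=ax+b(z-.126)+c [-0.04    0.0948 -0.0186] 40
wrist ring 2873 [[-0.0503, -0.0155, 0.0967], [0.0483, 0.0148, 0.1774]]
   -y face y=ax+b(z-.126)+c [-0.0053 -0.0135 -0.0119] 243
   bars 51 [[-0.0245, -0.0061, 0.0844], [0.0321, 0.0152, 0.0879]]
tin 0.939
span 0.12
crank 0.0
```

```bash
python3 - <<'E'
from h import *
A=cloud(dict(np.load("scene.npz")));B=cloud(ctrl.camera("scene"))
for n,(x,y,r,z0) in dict(tin=(.656,-.119,.05,.025),crank=(.657,.196,.05,.015),span=(.669,.048,.1,.006)).items():
    for P in(A,B):
        Q=P.reshape(-1,3);q=Q[(abs(Q[:,0]-x)<r)&(abs(Q[:,1]-y)<r)&(Q[:,2]>z0)&(Q[:,2]<.055)];print(n,len(q),np.median(q,0).round(4))
E
python3 -c "
from station import ctrl
print(ctrl.get_obs()['force'].round(1))"
```

```text
tin 811 [ 0.6561 -0.1226  0.0374]
tin 545 [ 0.6657 -0.1224  0.0376]
crank 358 [0.6444 0.1944 0.0238]
crank 354 [0.6456 0.1942 0.0237]
span 2520 [0.7271 0.0332 0.0334]
span 2520 [0.7269 0.0334 0.0331]
[0.3 0.6 0.1]
```

Run:
```python
from h import *
A=cloud(dict(np.load("scene.npz")));B=cloud(ctrl.camera("scene"))
for P in(A,B):
    Q=P.reshape(-1,3);q=Q[(abs(Q[:,0]-.656)<.05)&(abs(Q[:,1]+.119)<.05)&(Q[:,2]>.034)&(Q[:,2]<.042)];print(len(q),np.percentile(q[:,:2],[1,99],axis=0).round(4).tolist())
print(ctrl.hand_in())
```

```text
733 [[0.6275, -0.1521], [0.6909, -0.0896]]
526 [[0.6433, -0.1524], [0.6913, -0.0888]]
the job is handed in; nothing more can be done
None
```

The race is standing upright on the stand's two bars, about 1.5 mm off centre and within 1° of square, and the job is handed in at about 36 s. It was leaned on the rest, down on both pegs, and let go there. The first regrasp slipped and the race slid off the pegs, so I seated and released it there again before taking it across its width. The crank did not move and neither did the tin as far as it can be seen (the race partly hides it); a coarse check also showed the spanner unmoved.

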